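# Open the tablet holder on the livestream counter

## Task

The class is over: free the recipe tablet in the low counter-top holder. Press down the flat ribbed release pad on the sliding jaw, keep it pressed while you push the jaw back along its bar, away from the tablet, until it is fully open against the end stop, then let go so that the release springs up again. Leave the tablet lying where it is, do not lift or shift it, and leave the other things on the counter alone.

Things in the scene. Friction and masses are not known exactly. Their poses are not given: they have to be found in the camera images.
- holder: the tablet holder, screwed to the counter: steel foot, flat aluminium bar 28 wide and 6 thick (its top 40 above the counter) notched underneath, a fixed grey jaw, a sliding grey jaw and at the bar's end a grey end stop 54 high. Overall about 330 x 170, 74 high. Origin on the counter under the middle of the tablet's place; z up; the bar runs along its y axis above the origin. Fixed jaw at y -63 to -74, end stop's buffer at y +219. The sliding jaw opens towards +y
- jaw (a joint): travel of the sliding jaw along the holder's +y, in m: 0 closed on the tablet, 0.078 fully open against the end stop; starts at 0 to about 0.007. A ratchet with notches every 6 mm lets it be pushed closed but not open unless the release is pressed; with the release down it slides with about 1 N plus light damping and stays where it is left
- release (a joint): how far the release pad is pressed down, in m: 0 up (up to 0.001 in a notch, up to 0.004 while the catch rides over a tooth), 0.009 fully down; the catch is clear of the notches from 0.0045 on, and only as long as the pad is held down. Spring: about 2.6 N to start, 4.6 N at 0.0045, 6.5 N fully down
- release_top (a point): centre of the top of the release pad, which is 34 (across the bar) x 40 (along it), flat and ribbed, level, its top 62 above the counter when up. It rides on the sliding jaw and moves straight down when pressed. It lies in an open-sided gap 49 long between the jaw's padded wall (top 66 above the counter, 100 wide, back face 25.5 from this point towards the tablet) and the finger rest (front face 23.5 from this point towards the end stop)
- push_face (a point): middle of the upper front face of the finger rest, the grey block 52 wide, 18 along the bar, 74 high, standing on the sliding jaw behind the release pad. The point is 66 above the counter; the face looks towards the tablet and can be pushed towards the end stop
- tablet: the tablet in a black rubber case, 200 x 124 x 12, loose, 0.3 to 0.6 kg, lying face up on the holder between the jaws, its top 58 above the counter. Origin at the centre of its underside, its 124 side along the bar. The jaws' lips reach 10 over its edges, 3 above it
- salt_mill_mid (a point): salt mill, glass and steel, diameter 50, height 125, standing beside the sliding jaw on the far side; point half-way up its axis
- pepper_mill_mid (a point): pepper mill, the same but 145 high, next to the salt mill nearer the end stop; point half-way up its axis
- spice_jar_mid (a point): small spice jar with steel lid, diameter 44, height 64, standing beside the sliding jaw on the near side; point half-way up its axis
- timer_mid (a point): round steel kitchen timer, diameter 62, height 62, to the right of the holder, in front of the laptop; point half-way up its axis
- mixing_bowl: steel mixing bowl, diameter 230, height 85, on the hob at the left; origin under its centre
- glass_bowl: small glass bowl, diameter 124, height 50, at the right; origin under its centre
- spatula: spatula lying on the counter to the left, between holder and hob, pointing away from the robot; origin under its middle
There are look-alikes about, which are no part of the job. There is more than one size of the tablet; the job needs the larger.

How it is judged:
On the way, in this order (a step that is already met when the one before it is completed fails the run):
1. the release is pressed down far enough to free the ratchet (value of joint release above 0.0045 m), for 0.1 s.
2. the jaw is pushed fully back to the end stop (value of joint jaw above 0.0745 m), for 0.1 s.
At the end, for the whole second after the job is handed in: the sliding jaw rests fully open (within 6.5 mm, about one notch, of the end stop), the release pad has sprung up again (less than 4 mm down), and the tablet lies within 12 mm of where it was, at rest (value of joint jaw above 0.0715 m and value of joint release below 0.004 m and distance of tablet from where it was at the start of the episode below 0.012 m and linear speed of tablet below 0.01 m/s); the robot touches nothing.
It fails at once if the tablet is lifted or shifted by more than 12 mm (distance of tablet from where it was at the start of the episode above 0.012 m).
It fails at once if another thing on the counter is knocked, lifted or moved by more than 20 mm (distance of any of salt_mill_mid, pepper_mill_mid, spice_jar_mid, timer_mid, mixing_bowl, glass_bowl, spatula from where it was at the start of the episode above 0.02 m).
It also fails if it takes over 35 s, if anything falls off the work surface, if the arm or the gripper's body presses on something with over 40 N, if the wrist force passes 120 N, or if a joint passes its speed limit or range.

## Robot

A 6-joint arm with a two-finger parallel gripper is mounted at the origin on the work surface. World frame = base frame: x ahead of the robot, y to its left, z up, the work surface at z = 0. Lengths are in m, angles in rad, forces in N, time in s.
With the tool pointing down it reaches from about 0.225 to 0.875 m from the base axis. Payload 3.4 kg.
Tool frame: the origin (TCP) lies at the very end of the fingers, on their centre line; the grasp point (between the pads) lies 19 mm behind it; x points along the fingers, y is the direction in which the jaws open and shut, and the axes are right-handed (so a half turn about x gives the same grasp; the last joint's range is limited). The gripper opens to 85 mm and grips with 20 to 120 N. Pads are 22 mm wide; open, the fingers measure 114 mm over their backs; the gripper's body (76 mm by 85 mm) begins 54 mm behind the grasp point. The pads swing forward as they close: fully open they stand 13 mm farther back than shut.
Start: joints at [-1.392, 0.276, 1.505, -0, 1.361, -0.121], TCP at [0.17, -0.549, 0.231] pointing down, gripper open.
Joint ranges: [-2.89, 2.89], [-0.75, 2.08], [0.22, 2.7], [-1.18, 4.32], [0.11, 2.71], [-2.7, 2.7]. Speed limits (rad/s): [2.57, 2.57, 3.14, 3.14, 3.14, 3.14].

## Interface

Orientations are given as a unit quaternion [w, x, y, z].
In Python, from rig import manip gives the robot as it stands. The module is installed in compiled form; this text tells all that it offers.
- The arm moves only by the tool play_rows, never from a script. Its argument "plan" is a list that holds one entry, the list of rows, each a list of 5 numbers: the closure, from 0 (fully open) to 1 (shut), then the shift along the tool's x, y, z in m, then the turn about the tool's x in degrees. A call has 1 to 12 rows; each row is the pose to reach, as a shift and turn from the pose measured when the call began, along the tool's axes at that moment; what a row does not reach only later rows make up. A row lasts 1/10 s, in which the tool goes at most 50 mm and 8.59 degrees, less where a joint would pass 70% of its speed; a pose out of reach is approached as far as the arm can. A call with a gripper value outside its range is refused whole. The fingers move at their own pace and stop on an object; "grip_force" is the grip in N (left out, the last holds). Time passes only in rows, so rows that repeat a pose let the fingers close. It gives the time, the measured TCP pose, the force and the opening at its end, in the units of the state.
- manip.get_state(): the state, without advancing time (a new reading comes with each control period).
- manip.get_image(name): name is "side" or "top"; returns (picture, depth): 384x512x3 uint8, red, green, blue; 384x512 float32, m along the optical axis (not along the pixel's ray), 0 where there is no reading.
- manip.camera_params(name): a dict with "intrinsics" (3x3 intrinsics, pixels), "dist_coeffs" ([k1, k2, p1, p2, k3] as OpenCV has them; the pictures are not rectified), "R" (3x3) and "t" (3): a world point X has camera coordinates R X + t. Camera axes: x right, y down, z forward; pixel columns grow to the right and rows downward; lengths in m; the calibration is good to about 2 mm. A picture is of the moment at which its call begins. camera_params takes no time and is no camera call.
- manip.sign_off(): hands the job in, once; it reports no verdict.
The state is a dict: "clock": time; "qpos": joint angles; "qd": joint speeds; "effort": joint torques, N m; "position": TCP position; "ee_rot": TCP orientation; "contact_force": force on the tool from outside, world axes, zero at the start; "moment": the same for the moment, N m; "width": finger opening in m.
Only numpy, scipy, OpenCV 4.12 (cv2) and the standard library are available. Lean on these libraries where they do the work, as an engineer would, in place of code of your own. Each camera call takes 0.05 s, during which the arm holds its last target.

## Working session

There is one attempt and no reset: what is moved stays moved. The work goes in short steps, Python scripts to look and compute and a tool call to move; the robot and the scene stay as the last step left them, time stands still between calls to the robot, and variables do not carry over. Pictures are saved under pics/ and viewed, and the job is handed in when it is done.

Besides the shell and the picture viewer there is one more tool, called after "Emit:" as name(argument=value, ...), one argument or row to a line, values as JSON. play_rows: Moves the arm, as the interface text tells. Its arguments: {"type":"object","properties":{"plan":{"type":"array","items":{"type":"array","items":{"type":"array","items":{"type":"number"}}}},"grip_force":{"type":"number"}},"required":["plan"]}

```bash
mkdir -p pics
python3 - <<'E'
from rig import manip
import cv2,numpy as np
s=manip.get_state();print({k:np.round(v,4) for k,v in s.items()})
for n in("side","top"):
    im,d=manip.get_image(n);cv2.imwrite(f"pics/{n}0.png",im[:,:,::-1]);np.savez(f"{n}0.npz",im=im,d=d)
    p=manip.camera_params(n);print(n,{k:np.round(v,4).tolist() for k,v in p.items()})
E
```

```text
{'clock': np.float64(0.0), 'qpos': array([-1.392 ,  0.2766,  1.5062,  0.    ,  1.3607, -0.121 ]), 'qd': array([-0.0004,  0.0009,  0.0013, -0.0001,  0.0004, -0.0008]), 'effort': array([ 7.00000e-04, -4.16776e+01, -2.45806e+01, -0.00000e+00,
        1.08000e-02,  0.00000e+00]), 'position': array([ 0.1697, -0.5488,  0.2304]), 'ee_rot': array([-0.105 , -0.6992, -0.1062,  0.6992]), 'contact_force': array([-0.4259, -0.0616,  0.6008]), 'moment': array([ 0.0033, -0.0368, -0.0158]), 'width': np.float64(0.0857)}
side {'intrinsics': [[417.9721, 0.0, 250.8653], [0.0, 417.9721, 202.5483], [0.0, 0.0, 1.0]], 'dist_coeffs': [0.0342, 0.0, 0.0, 0.0, 0.0], 'R': [[-0.9978, -0.0648, 0.0151], [-0.0519, 0.6163, -0.7858], [0.0416, -0.7849, -0.6183]], 't': [0.5427, 0.0423, 1.41]}
top {'intrinsics': [[384.7507, 0.0, 254.2455], [0.0, 384.7507, 188.1482], [0.0, 0.0, 1.0]], 'dist_coeffs': [0.0159, 0.0, 0.0, 0.0, 0.0], 'R': [[-0.0003, -1.0, 0.0008], [-0.9925, 0.0002, -0.1224], [0.1224, -0.0009, -0.9925]], 't': [0.0721, 0.5442, 1.4625]}
```

View pics/side0.png

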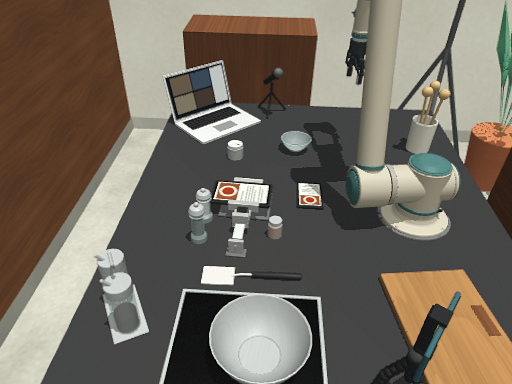

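View pics/top0.png

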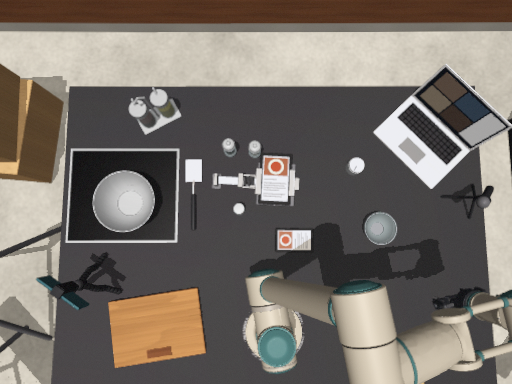

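The side view shows the holder at about (240,215), with the mills left of it and the jar at (275,227). In the top view the tablet is at (275,180), the bar runs left to an end stop at (216,181), the mills are at (229,146) and (255,148), and the jar is at (239,209). I'll zoom in on this area.

Run:
```python
import cv2,numpy as np
a=np.load("top0.npz");b=np.load("side0.npz")
c=a['im'][130:225,200:310,::-1];cv2.imwrite("pics/topz.png",cv2.resize(c,None,fx=7,fy=6.3,interpolation=cv2.INTER_CUBIC) if 0 else cv2.resize(c,None,fx=6,fy=6,interpolation=cv2.INTER_CUBIC))
c=b['im'][165:265,180:300,::-1];cv2.imwrite("pics/sidez.png",cv2.resize(c,None,fx=6,fy=6,interpolation=cv2.INTER_CUBIC))
```

```text
(no output)
```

View pics/topz.png

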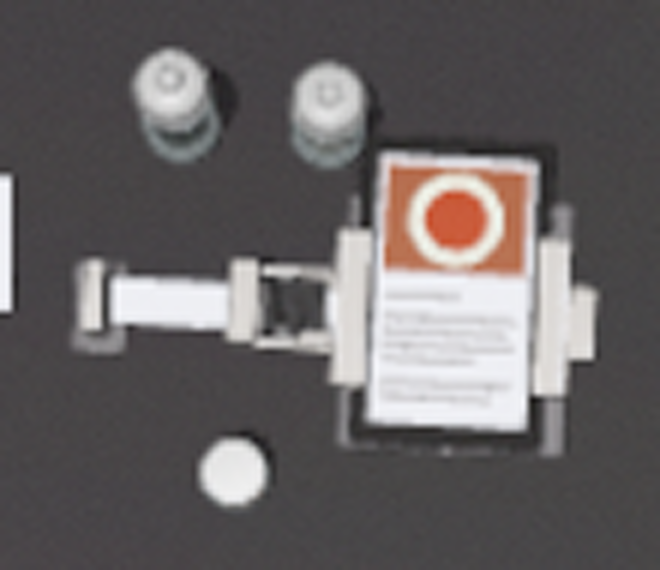

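View pics/sidez.png

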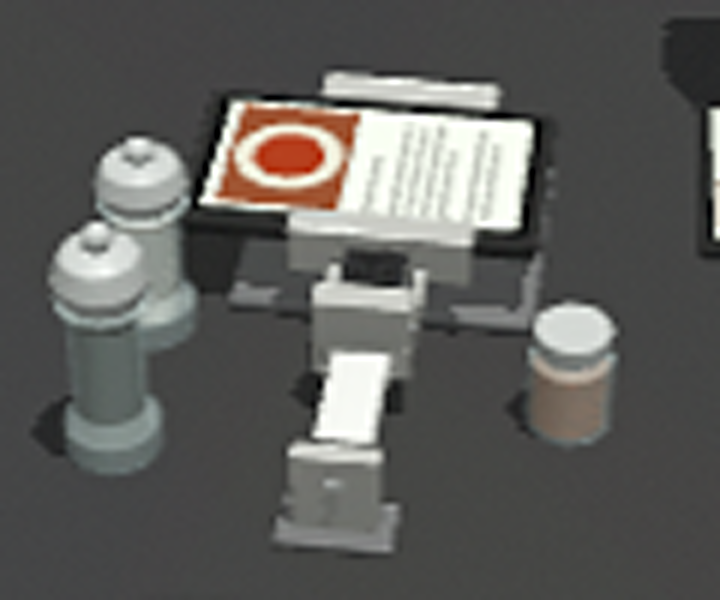

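```bash
cat > h.py <<'E'
import cv2,numpy as np
from rig import manip
def ray(n,uv,z):
    p=manip.camera_params(n);K=np.array(p['intrinsics']);D=np.array(p['dist_coeffs']);R=np.array(p['R']);t=np.array(p['t'])
    q=cv2.undistortPoints(np.array([[uv]],float),K,D)[0,0]
    d=R.T@np.array([q[0],q[1],1]);o=-R.T@t
    return o+d*(z-o[2])/d[2]
def proj(n,X):
    p=manip.camera_params(n);return cv2.projectPoints(np.array([X],float),cv2.Rodrigues(np.array(p['R']))[0],np.array(p['t']),np.array(p['intrinsics']),np.array(p['dist_coeffs']))[0][0,0]
E
python3 - <<'E'
from h import *
def T(x,y):return((x+.5)/6-.5+200,(y+.5)/6-.5+130)
def S(x,y):return((x+.5)/6-.5+180,(y+.5)/6-.5+165)
for nm,f,n,p,z in [("pad","T","top",(293,305),.062),("rest top","T","top",(243,300),.074),("rest tl","T","top",(231,259),.074),("rest tr","T","top",(257,259),.074),("rest bl","T","top",(228,341),.074),("rest br","T","top",(252,341),.074),
 ("stop top","T","top",(92,295),.054),("jawwall","T","top",(350,307),.066),("jw tl","T","top",(337,230),.066),("jw bl","T","top",(331,383),.066),
 ("fixed tr","T","top",(571,240),.066),("fixed br","T","top",(563,394),.066),
 ("tab tl","T","top",(383,153),.058),("tab tr","T","top",(540,160),.058),("tab bl","T","top",(367,423),.058),("tab br","T","top",(526,431),.058),
 ("salt top","T","top",(329,93),.125),("pepper top","T","top",(171,79),.145),("jar top","T","top",(234,472),.064),
 ("S rest l","S","side",(314,287),.074),("S rest r","S","side",(411,290),.074),("S pad","S","side",(375,266),.062),("S stop l","S","side",(290,444),.054),("S stop r","S","side",(383,447),.054),("S salt","S","side",(141,143),.125),("S pep","S","side",(96,232),.145),("S jar","S","side",(572,326),.064)]:
    print(nm,np.round(ray(n,dict(T=T,S=S)[f](*p),z),4))
# depth-based height check
for n in("top","side"):
    a=np.load(n+"0.npz");p=manip.camera_params(n);print(n)
    pts=[T(293,305),T(243,300),T(350,307)] if n=="top" else [S(375,266),S(362,292),S(380,225)]
    K=np.array(p['intrinsics']);R=np.array(p['R']);t=np.array(p['t'])
    for u,v in pts:
        d=a['d'][int(round(v)),int(round(u))];q=cv2.undistortPoints(np.array([[[u,v]]]),K,np.array(p['dist_coeffs']))[0,0]
        print(np.round(R.T@(d*np.array([q[0],q[1],1])-t),4))
E
```

```text
pad [0.5705 0.0943 0.062 ]
rest top [0.5719 0.1257 0.074 ]
rest tl [0.5982 0.1334 0.074 ]
rest tr [0.5982 0.117  0.074 ]
rest bl [0.5458 0.1351 0.074 ]
rest br [0.5458 0.1199 0.074 ]
stop top [0.5781 0.2232 0.054 ]
jawwall [0.5686 0.058  0.066 ]
jw tl [0.6182 0.0662 0.066 ]
jw bl [0.52   0.0701 0.066 ]
fixed tr [ 0.6117 -0.0829  0.066 ]
fixed br [ 0.513  -0.0766  0.066 ]
tab tl [0.6699 0.0365 0.058 ]
tab tr [ 0.6653 -0.0645  0.058 ]
tab bl [0.4954 0.0473 0.058 ]
tab br [ 0.4903 -0.0536  0.058 ]
salt top [0.6934 0.0714 0.125 ]
pepper top [0.6973 0.1675 0.145 ]
jar top [0.4638 0.1313 0.064 ]
S rest l [0.5955 0.1253 0.074 ]
S rest r [0.5456 0.1236 0.074 ]
S pad [0.5668 0.0909 0.062 ]
S stop l [0.5978 0.2221 0.054 ]
S stop r [0.5523 0.2206 0.054 ]
S salt [0.6897 0.0775 0.125 ]
S pep [0.6947 0.178  0.145 ]
S jar [0.4621 0.1335 0.064 ]
top
[0.5707 0.0943 0.0606]
[0.5716 0.1256 0.0765]
[0.5684 0.058  0.0677]
side
[0.5669 0.0898 0.0611]
[0.5706 0.1266 0.0735]
[0.5666 0.0598 0.0652]
```

```bash
cat >> h.py <<'E'
from scipy.spatial.transform import Rotation as Ro
def rot():
    q=manip.get_state()['ee_rot'];return Ro.from_quat([q[1],q[2],q[3],q[0]]).as_matrix()
def shift(P):
    return np.round(rot().T@(np.array(P)-manip.get_state()['position']),4)
E
python3 - <<'E'
from h import *
print(np.round(rot(),4))
print(shift([.569,.092,.18]),shift([.3,-.45,.231]),shift([.569,.097,.1]))
E
```

```text
[[-3.000e-04  2.953e-01 -9.554e-01]
 [ 1.700e-03 -9.554e-01 -2.953e-01]
 [-1.000e+00 -1.700e-03 -2.000e-04]]
[ 0.0515 -0.4943 -0.5707] [-0.0004 -0.056  -0.1536] [ 0.1315 -0.4989 -0.5722]
```

Emit:
play_rows(
  plan=[
    [[1,0.03,-0.494,-0.571,-69.7],[1,0.03,-0.494,-0.571,-69.7],[1,0.03,-0.494,-0.571,-69.7],[1,0.03,-0.494,-0.571,-69.7],[1,0.03,-0.494,-0.571,-69.7],[1,0.03,-0.494,-0.571,-69.7],[1,0.03,-0.494,-0.571,-69.7],[1,0.03,-0.494,-0.571,-69.7],[1,0.03,-0.494,-0.571,-69.7],[1,0.03,-0.494,-0.571,-69.7],[1,0.03,-0.494,-0.571,-69.7],[1,0.03,-0.494,-0.571,-69.7]],
  ],
  grip_force=40,
)

```text
clock: 1.3
position: [0.4874, -0.0385, 0.2074]
ee_rot: [0.486, 0.514, 0.487, -0.513]
contact_force: [-0.1, -0.4, -0.4]
width: 0.0001
```

Run:
```python
from h import *
s=manip.get_state();print(s['clock'],s['position'],s['width']);print(np.round(rot(),3))
print(shift([.570,.0925,.2]))
y=rot()[:,1];print(np.degrees(np.arctan2(y[1],y[0])))
```

```text
1.3 [ 0.48738567 -0.03853113  0.20738563] 8.635827246805727e-05
[[-0.     0.999 -0.054]
 [ 0.001 -0.054 -0.999]
 [-1.    -0.001 -0.001]]
[ 0.0075  0.0754 -0.1353]
-3.105487837210709
```

Emit:
play_rows(
  plan=[
    [[1,0.0075,0.0754,-0.1353,0],[1,0.0075,0.0754,-0.1353,0],[1,0.0075,0.0754,-0.1353,0],[1,0.0075,0.0754,-0.1353,0],[1,0.0575,0.0754,-0.1353,0],[1,0.1075,0.0754,-0.1353,0],[1,0.1075,0.0754,-0.1353,0],[1,0.1075,0.0754,-0.1353,0],[1,0.1075,0.0754,-0.1353,0]],
  ],
)

```text
clock: 2.2
position: [0.572, 0.0923, 0.1026]
ee_rot: [0.487, 0.515, 0.486, -0.512]
contact_force: [1.1, -0.3, -0.1]
width: -0.0004
```

Run:
```python
from h import *
s=manip.get_state();print(s['clock'],s['position'],s['contact_force'])
for n in("side","top"):
    im,d=manip.get_image(n);np.savez(f"{n}1.npz",im=im,d=d)
    c=im[165:265,180:300,::-1] if n=="side" else im[130:225,200:310,::-1]
    cv2.imwrite(f"pics/{n}1.png",cv2.resize(c,None,fx=6,fy=6,interpolation=cv2.INTER_CUBIC))
    print(n,proj(n,s['position']),proj(n,[.57,.0925,.062]))
```

```text
2.2 [0.57195391 0.09228034 0.10258475] [ 1.1278576  -0.29682007 -0.10559593]
side [240.41862817 198.96808358] [241.0328552  209.18785005]
top [248.80344071 178.46847113] [248.88537634 180.5390556 ]
```

View pics/side1.png

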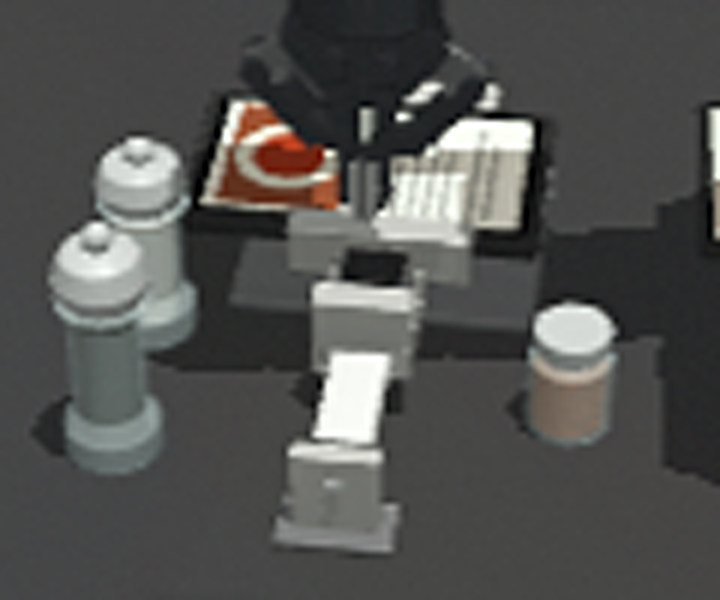

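View pics/top1.png

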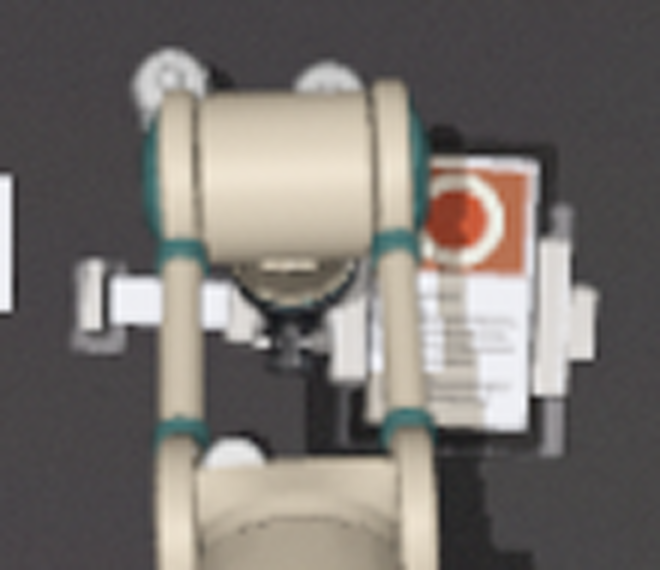

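Run:
```python
import cv2,numpy as np
c=np.load("side1.npz")['im'][60:260,140:400,::-1];cv2.imwrite("pics/side1f.png",cv2.resize(c,None,fx=3,fy=3,interpolation=cv2.INTER_CUBIC))
from h import *
print(shift([.57,.0935,.066]),manip.get_state()['position'])
```

```text
[ 0.0369 -0.0023 -0.0009] [0.57201211 0.0924032  0.10289839]
```

View pics/side1f.png

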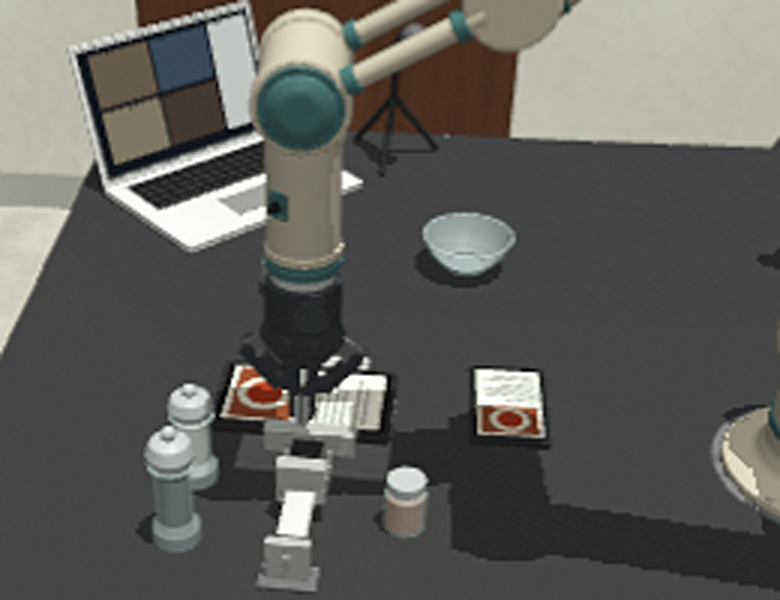

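The tool and wrist clear the mills and jar. The finger tip, at about (302,420) in this picture, is centred over the pad. Next I descend to just above it.

Emit:
play_rows(
  plan=[
    [[1,0.02,-0.0023,0,0],[1,0.036,-0.0023,0,0],[1,0.036,-0.0023,0,0],[1,0.036,-0.0023,0,0],[1,0.036,-0.0023,0,0]],
  ],
)

```text
clock: 2.8
position: [0.5711, 0.0926, 0.0685]
ee_rot: [0.488, 0.516, 0.485, -0.511]
contact_force: [0.1, -0.3, -0.2]
width: 0.0001
```

Run:
```python
from h import *
s=manip.get_state();print(s['position'],s['contact_force'])
im,d=manip.get_image("side");c=im[165:265,180:300,::-1]
cv2.imwrite("pics/side2.png",cv2.resize(c,None,fx=6,fy=6,interpolation=cv2.INTER_CUBIC))
print(shift([.57,.0935,.055]))
```

```text
[0.57113607 0.09256109 0.06851014] [ 0.14393635 -0.31431962 -0.15337625]
[ 0.0134 -0.0011 -0.0008]
```

View pics/side2.png

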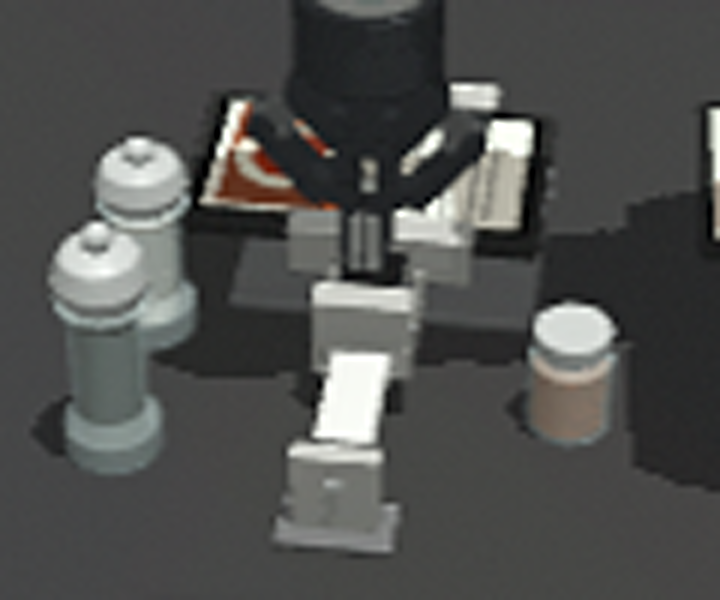

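The fingers sit in the gap at (365,265), over the dark pad and clear of the wall and the finger rest. Next I press.

Emit:
play_rows(
  plan=[
    [[1,0.004,-0.001,0,0],[1,0.008,-0.001,0,0],[1,0.012,-0.001,0,0],[1,0.012,-0.001,0,0],[1,0.012,-0.001,0,0]],
  ],
)

```text
clock: 3.35
position: [0.5706, 0.0927, 0.0567]
ee_rot: [0.488, 0.516, 0.484, -0.511]
contact_force: [-0.2, 0.1, 5.1]
width: -0.0001
```

Emit:
play_rows(
  plan=[
    [[1,0.0015,0,0,0],[1,0.0015,0,0,0],[1,0.0015,0,-0.004,0],[1,0.0015,0,-0.008,0],[1,0.0015,0,-0.012,0],[1,0.0015,0,-0.016,0],[1,0.0015,0,-0.02,0],[1,0.0015,0,-0.024,0],[1,0.0015,0,-0.028,0],[1,0.0015,0,-0.032,0]],
  ],
)

```text
clock: 4.35
position: [0.5724, 0.1244, 0.0557]
ee_rot: [0.488, 0.516, 0.484, -0.511]
contact_force: [-0.2, -0.9, 4.8]
width: 0.0001
```

Run:
```python
from h import *
s=manip.get_state();print(s['position'],s['contact_force'],s['moment'])
im,d=manip.get_image("side");c=im[165:265,180:300,::-1]
cv2.imwrite("pics/side3.png",cv2.resize(c,None,fx=6,fy=6,interpolation=cv2.INTER_CUBIC))
print(np.round(rot(),3))
```

```text
[0.57243251 0.12443473 0.0557144 ] [-0.18313388 -0.89755474  4.80304446] [-0.18896713  0.10760232 -0.02733641]
[[ 0.009  0.998 -0.054]
 [ 0.002 -0.054 -0.999]
 [-1.     0.009 -0.002]]
```

View pics/side3.png

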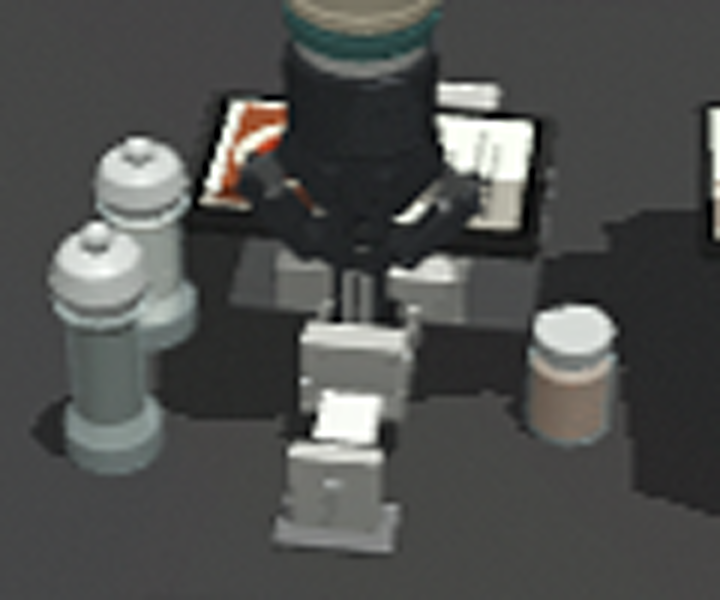

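The jaw slides with the pad held; the finger rest's top edge moved from row 287 to 327. I'll press slightly deeper and keep pushing.

Emit:
play_rows(
  plan=[
    [[1,0.0015,0,-0.003,0],[1,0.0015,0,-0.007,0],[1,0.0015,0,-0.011,0],[1,0.0015,0,-0.015,0],[1,0.0015,0,-0.019,0],[1,0.0015,0,-0.023,0],[1,0.0015,0,-0.027,0],[1,0.0015,0,-0.031,0],[1,0.0015,0,-0.035,0],[1,0.0015,0,-0.038,0]],
  ],
)

```text
clock: 5.4
position: [0.5745, 0.1629, 0.0547]
ee_rot: [0.488, 0.516, 0.484, -0.511]
contact_force: [-0.3, -0.9, 6.9]
width: 0.0002
```

Run:
```python
from h import *
s=manip.get_state();print(s['position'],s['contact_force'],s['moment'])
for n in("side","top"):
    im,d=manip.get_image(n);
    c=im[165:265,180:300,::-1] if n=="side" else im[130:225,200:310,::-1]
    cv2.imwrite(f"pics/{n}4.png",cv2.resize(c,None,fx=6,fy=6,interpolation=cv2.INTER_CUBIC))
```

```text
[0.57452571 0.16288361 0.05473558] [-0.30294676 -0.85432291  6.92931885] [-0.22353675  0.1317494   0.02056523]
```

View pics/side4.png

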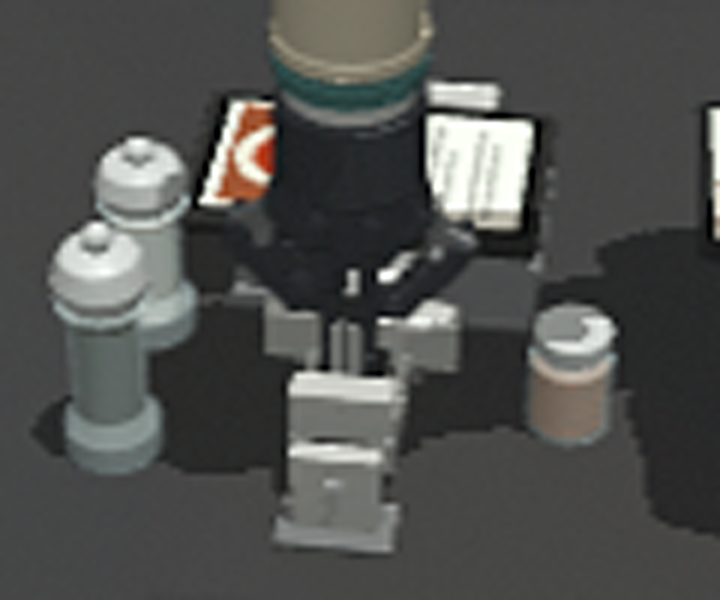

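View pics/top4.png

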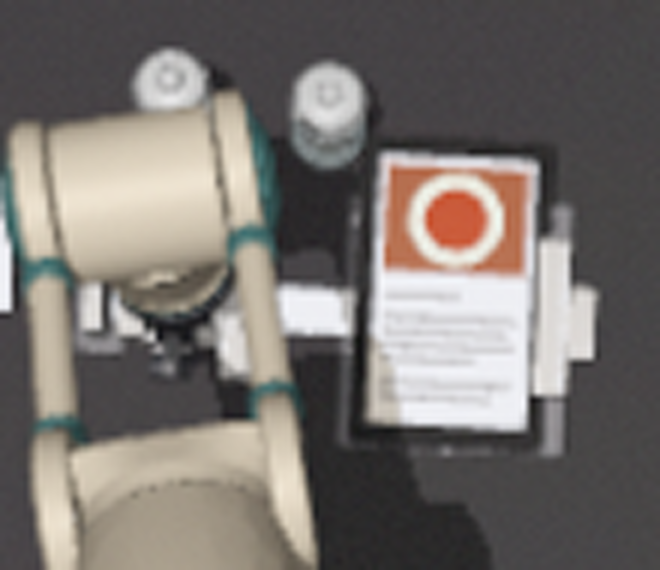

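Jaw is nearly open: finger rest's top edge is at row 378, close to the stop. The tablet hasn't moved. I'll push on gently until it meets resistance.

Emit:
play_rows(
  plan=[
    [[1,0.0003,0,-0.003,0],[1,0.0003,0,-0.006,0],[1,0.0003,0,-0.009,0],[1,0.0003,0,-0.011,0],[1,0.0003,0,-0.013,0],[1,0.0003,0,-0.013,0]],
  ],
)

```text
clock: 6.1
position: [0.5753, 0.1752, 0.0549]
ee_rot: [0.489, 0.515, 0.484, -0.511]
contact_force: [0.4, -3.0, 5.8]
width: 0.0001
```

Emit:
play_rows(
  plan=[
    [[1,0.0005,0,-0.002,0],[1,0.0005,0,-0.004,0],[1,0.0005,0,-0.006,0],[1,0.0005,0,-0.008,0],[1,0.0005,0,-0.008,0]],
  ],
)

```text
clock: 6.6
position: [0.5758, 0.182, 0.0548]
ee_rot: [0.49, 0.515, 0.484, -0.511]
contact_force: [-0.5, -3.3, 5.7]
width: -0.0
```

Run:
```python
from h import *
s=manip.get_state();print(s['position'],s['contact_force'],s['moment'])
im,d=manip.get_image("side");c=im[165:265,180:300,::-1]
cv2.imwrite("pics/side5.png",cv2.resize(c,None,fx=6,fy=6,interpolation=cv2.INTER_CUBIC))
```

```text
[0.57579257 0.18199712 0.05479497] [-0.52443775 -3.29487078  5.67910103] [-0.59554584  0.1022485   0.03213749]
```

View pics/side5.png

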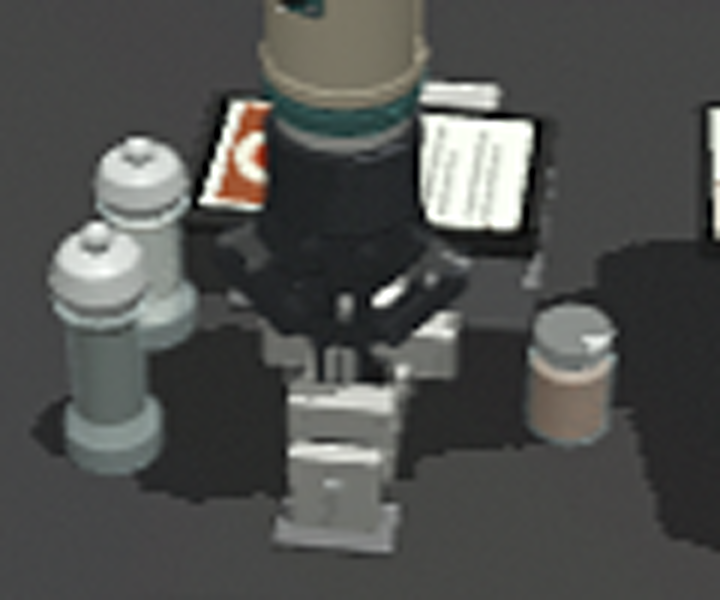

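The finger rest's top edge, at row 386, has stopped moving while the finger slides on the pad with steady friction of about 3.3 N. So the jaw seems to be at the stop. I'll push on to the finger rest to confirm.

Emit:
play_rows(
  plan=[
    [[1,0.0005,0,-0.002,0],[1,0.0005,0,-0.004,0],[1,0.0005,0,-0.006,0],[1,0.0005,0,-0.006,0]],
  ],
)

```text
clock: 7.05
position: [0.5759, 0.1827, 0.0547]
ee_rot: [-0.493, -0.511, -0.482, 0.513]
contact_force: [-0.8, -14.4, 8.0]
width: 0.0
```

The push force rose to 14 N with the TCP stationary, so the jaw is hard against the stop. Now I lift straight up.

Emit:
play_rows(
  plan=[
    [[1,-0.003,0,-0.001,0],[1,-0.008,0,0,0],[1,-0.014,0,0,0],[1,-0.025,0,0.004,0],[1,-0.055,0,0.004,0],[1,-0.105,0,0.004,0],[1,-0.155,0,0.004,0],[1,-0.155,0,0.004,0]],
  ],
)

```text
clock: 7.85
position: [0.5786, 0.1821, 0.2183]
ee_rot: [0.496, 0.516, 0.48, -0.508]
contact_force: [0.7, 0.4, 0.1]
width: -0.0002
```

Run:
```python
from h import *
s=manip.get_state();print(s['position'],s['contact_force'],np.round(rot(),3))
for n in("side","top"):
    im,d=manip.get_image(n);
    c=im[165:265,180:300,::-1] if n=="side" else im[130:225,200:310,::-1]
    cv2.imwrite(f"pics/{n}6.png",cv2.resize(c,None,fx=6,fy=6,interpolation=cv2.INTER_CUBIC))
print(shift([.42,-.25,.3]))
```

```text
[0.57857532 0.1820557  0.21833015] [0.71955877 0.42899857 0.14631095] [[ 0.024  0.999 -0.048]
 [-0.009 -0.048 -0.999]
 [-1.     0.024  0.008]]
[-0.0852 -0.1327  0.4391]
```

View pics/side6.png

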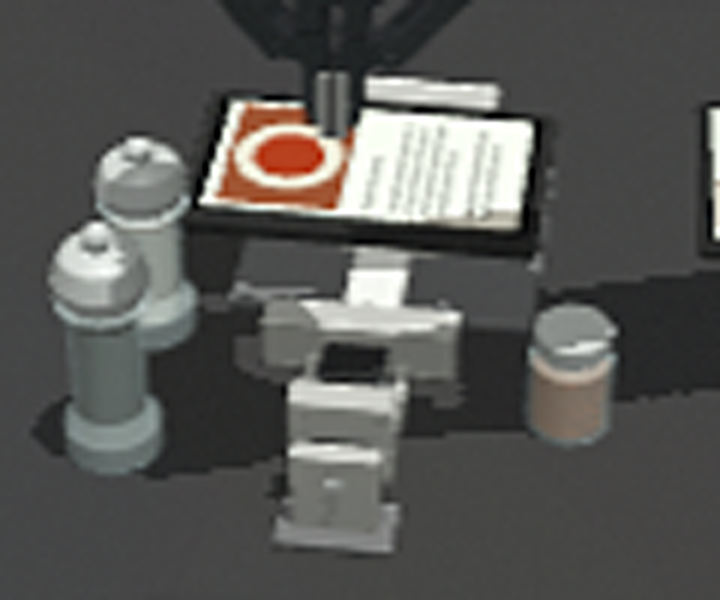

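The jaw is open with its rest near the stop at row 386, and the pad is visible at (352,362). I'll clear the arm for a final measurement from above.

Emit:
play_rows(
  plan=[
    [[1,-0.04,0,0,0],[1,-0.085,0,0.02,0],[1,-0.085,-0.13,0.43,0],[1,-0.085,-0.13,0.43,0],[1,-0.085,-0.13,0.43,0],[1,-0.085,-0.13,0.43,0],[1,-0.085,-0.13,0.43,0],[1,-0.085,-0.13,0.43,0],[1,-0.085,-0.13,0.43,0],[1,-0.085,-0.13,0.43,0],[1,-0.085,-0.13,0.43,0],[1,-0.085,-0.13,0.43,0]],
  ],
)

```text
clock: 9.15
position: [0.4211, -0.2439, 0.2978]
ee_rot: [-0.491, -0.513, -0.482, 0.514]
contact_force: [0.7, 0.9, 0.0]
width: 0.0001
```

Run:
```python
from h import *
s=manip.get_state();print(s['clock'],s['position'],s['contact_force'])
for n in("side","top"):
    im,d=manip.get_image(n);np.savez(f"{n}7.npz",im=im,d=d)
    c=im[165:265,180:300,::-1] if n=="side" else im[130:225,200:310,::-1]
    cv2.imwrite(f"pics/{n}7.png",cv2.resize(c,None,fx=6,fy=6,interpolation=cv2.INTER_CUBIC))
```

```text
9.15 [ 0.42109519 -0.24394246  0.29776247] [0.73976664 0.86362371 0.04820047]
```

View pics/top7.png

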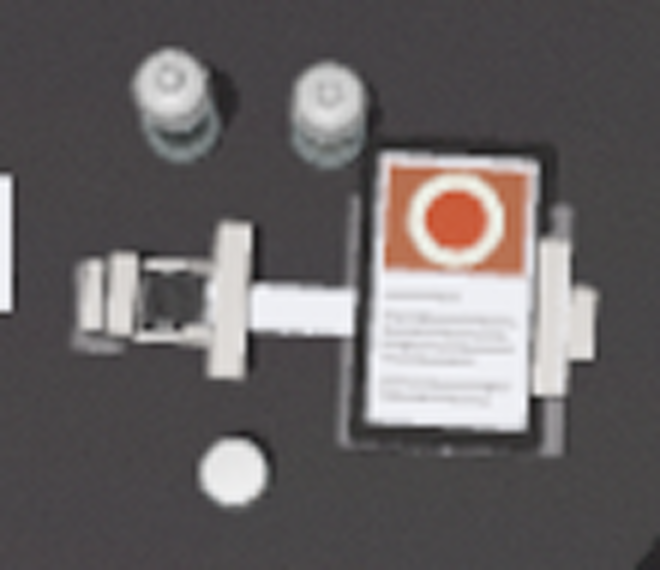

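View pics/side7.png

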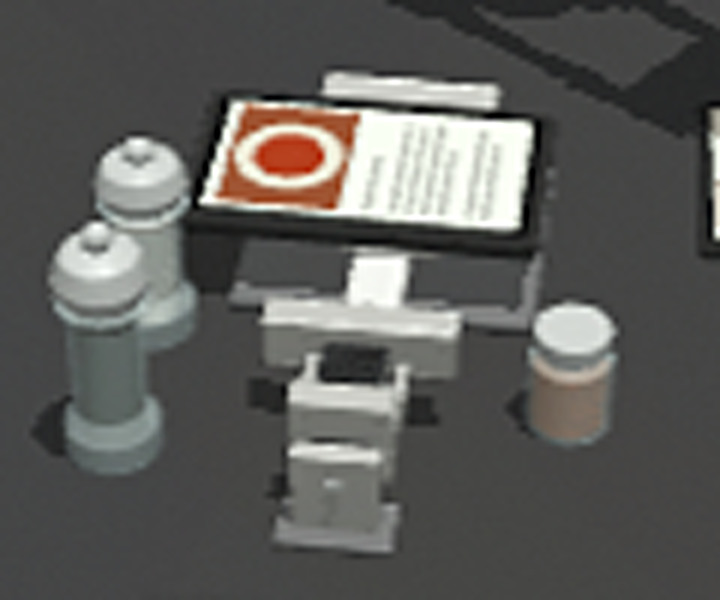

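Run:
```python
from h import *
from scipy.optimize import nnls
def T(x,y):return((x+.5)/6-.5+200,(y+.5)/6-.5+130)
print("rest now",ray("top",T(123,295),.074),"pad",ray("top",T(173,301),.062))
p=manip.camera_params("top");K=np.array(p['intrinsics']);R=np.array(p['R']);t=np.array(p['t']);D=np.array(p['dist_coeffs'])
def h(f,u0,v0,r=1):
    d=np.load(f)['d'];o=[]
    for v in range(v0-r,v0+r+1):
        for u in range(u0-r,u0+r+1):
            q=cv2.undistortPoints(np.array([[[u,v]]],float),K,D)[0,0];o.append((R.T@(d[v,u]*np.array([q[0],q[1],1])-t))[2])
    return np.round(np.median(o),4)
print("pad h before/after",h("top0.npz",249,181),h("top7.npz",229,180))
print("counter",h("top0.npz",250,240),h("top7.npz",250,240),"tablet",h("top0.npz",275,185),h("top7.npz",275,185))
a=np.load("top0.npz")['im'];b=np.load("top7.npz")['im']
for nm,(y0,y1,x0,x1) in dict(tablet=(152,205,262,289),mills=(135,160,218,262),jar=(200,217,230,248),timer=(155,175,345,368),spat=(155,235,183,205)).items():
    A,B=[cv2.cvtColor(i[y0:y1,x0:x1],cv2.COLOR_RGB2GRAY).astype(np.float32) for i in(a,b)]
    print(nm,np.round(cv2.phaseCorrelate(A,B)[0],2),np.abs(A-B).mean().round(2))
```

```text
rest now [0.57514575 0.20156946 0.074     ] pad [0.57305771 0.17074822 0.062     ]
pad h before/after 0.0623 0.0622
counter -0.0006 0.0003 tablet 0.059 0.058
tablet [0.49 0.01] 0.58
mills [0.48 0.48] 1.09
jar [0.   0.05] 1.03
timer [ 0.04 -0.07] 1.13
spat [-0.05  0.01] 1.07
```

```bash
python3 -c "
from rig import manip
print(manip.sign_off())"
```

```text
the job is handed in; nothing more can be done
None
```

I handed the job in after about 9 s of the 35 s allowed: the jaw is fully open, the release has sprung back up, and the tablet is where it was. With the fingers shut, I pressed the release pad about 7 mm down. I held it while pushing the jaw back, then lifted straight up and moved the arm clear.

- **Jaw:** the push force rose to 14 N with the tool no longer moving, so the jaw was hard against the end stop. In the final picture it had travelled about 76 mm. The back of the finger rest is at y ≈ 0.2106 m, and I reckon the stop's buffer at about 0.2104 m.
- **Release:** the top of the pad measures 62 mm above the counter, the same as at the start.
- **Tablet and other things:** the tablet, mills, jar, timer and spatula show no visible change between the first and last top pictures. I did not compare the two bowls, but the arm stayed well away from them.
- **Disagreement:** an automatic image-shift check gave about half a pixel (under 2 mm) for the tablet and mills. The pictures barely differ there, so I put it down to the method rather than real movement.

The camera calibration is only good to about 2 mm, and signing off gave no verdict.

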